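# Load a reagent cassette into the analyser's latched bay

### The job

Take the blue reagent cassette out of the stock tray and slide it, sloped nose first, into the empty lane of the analyser's loading bay, so that its own nose lifts the red hinged catch bar. Push it home against the sprung pad, gently and without ramming the end stop, until the bar drops behind its tail, then let go so that the spring holds it back against the bar. Do not touch the catch with the robot, and leave the other cassettes and the bench things where they are.

Things in the scene. Friction and masses are not known exactly. Their poses are not given: they have to be found in the camera images.
- blue_tab (a point): Mid-point of the BLUE cassette's tail tab, where it is gripped. Axes: x from tail to nose, y across, z up. Tab: blue, black ribs, 14 mm wide, 20 mm high, 58 mm long, on the centre line, its underside 14 mm above the cassette's. From this point the cassette's underside is 24 mm below, the tail face of its box 42 mm ahead (+x), the nose face 152 mm ahead.
- blue_body (a point): Centre of the blue cassette's box (97 mm ahead of the tab's centre, 1 mm higher; same axes). Rigid white box with blue labels and three blue foil wells, 110 mm long, 36 wide, 50 high, about 0.15 kg. The top of its nose slopes from the full 50 mm down to 36 mm at the nose face over the last 22 mm. It starts in the stock tray, underside 4 mm above the bench.
- lane (a point): On the bay's deck (10 mm above the bench), on the empty lane's centre line, where the tail face of a cassette pushed to the end stop lies if the stop block stands at its mean place. x along the lane, inwards (the way a cassette travels); y across; z up. The bare deck before it (from x = -130 mm on, thin blue centre line) is the run-in.
- mouth (a point): Middle of the empty lane's mouth, on the deck, 14 mm before point lane; same axes. Aluminium guide rails, 20 mm high, begin here, 54 mm apart, narrow to 39 mm over the next 28 mm and run on parallel to 70 mm past point lane.
- lane_end (a point): Mean place of the end stop's face: 110 mm past point lane, 22 mm above the deck. The grey stop block with stop, pad and catch is clamped up to 14 mm before or behind this mean (unmeasured: feel it). A sprung brass pad stands 10 mm out of the stop and pushes back with 2 N at first touch, 6 N when flush. Press the cassette on the stop itself with less than 10 N.
- catch (a joint): Red U-shaped gravity bail of 8 mm rod: 0 rad = down, grows as it lifts, about 0.12 riding on the cassette's top; 1 N lifts it. Hinged on the stop block (moves with it), 43 mm above the deck; arms 27 mm off the centre line run to the cross bar, 6 mm before point lane with the block at its mean. Down, its underside is 39 mm above the deck, 5 mm over the tab. It drops behind the tail only 2 mm or less from the stop.
- green_body (a point): Centre of the green cassette's box, 25 mm above its underside; bystander in the tray, same shape and axes as the blue one.
- orange_body (a point): Centre of the orange cassette's box, 25 mm above its underside; bystander in the tray, same shape and axes as the blue one.
- bay: Analyser with its loading bay, fixed; origin on the bench 10 mm below point lane, same axes. 80 mm to the -y side of the empty lane is an equal lane, already loaded with a yellow cassette behind its own red catch (all fixed). The white housing, 105 mm high with a raised rear cover, begins at x = 180 mm.
- tray: Blue stock tray, 220 x 250 mm, floor 4 mm and rim 12 mm above the bench, fixed; origin on the bench under its centre. The blue, green and orange cassettes stand side by side in it about 70 mm apart, in any order, noses towards its +x.
- tube_rack: White rack of capped tubes, 75 x 115 x 52 mm, bystander; origin under its centre.
- reagent_bottle: Amber bottle, 54 mm across, 120 mm high, bystander; origin under its centre.
Not all that is in view belongs to the job. What is shaped like the part that bears blue_tab but purple is not meant.

How it is judged (in metres and radians):
On the way:
1. the cassette's own nose has lifted the catch bar, which rides on it (value of joint catch above 0.08 rad and contact force between blue and catch above 0.2 N), for 0.2 s.
At the end, for the whole second after the job is handed in: The blue cassette lies flat in the empty lane, within 4 mm of its centre line, at rest, its tail past the catch bar; the bar is down (under 0.03 rad) behind it and bears the push of the sprung pad (over 1.5 N); the robot has let go (value of joint catch below 0.03 rad and contact force between blue and catch above 1.5 N and x of blue_body in the frame of lane between 0.0375 and 0.0695 m and z of blue_body in the frame of lane between 0.022 and 0.028 m and y of blue_body in the frame of lane between -0.004 and 0.004 m and angle between blue_body's own z axis and vertical below 0.06 rad and linear speed of blue below 0.01 m/s and angular speed of blue below 0.1 rad/s); the robot touches nothing.
It fails at once if the cassette rams the end stop with more than 10 N (contact force between blue and stop_block_c0 above 10 N).
It fails at once if the cassette is forced in the bay: more than 40 N in all on its deck, rails, pad, stop and catch (contact force between blue and bay above 40 N).
It fails at once if the robot touches the catch (contact force between any of the fingers, the arm and catch above 0.5 N).
It fails at once if another cassette or a bench thing is moved by more than 25 mm (distance of any of green_body, orange_body, tube_rack, reagent_bottle from where it was at the start of the episode above 0.025 m).
It also fails if it takes over 51 s, if anything falls off the work surface, if the arm or the gripper's body presses on something with over 40 N, if the wrist force passes 120 N, or if a joint passes its speed limit or range.

### The arm

A 6-joint arm with a two-finger parallel gripper is mounted at the origin on the work surface. World frame = base frame: x ahead of the robot, y to its left, z up, the work surface at z = 0. Lengths are in mm, angles in rad, forces in N, time in s.
With the tool pointing down it reaches from about 400 to 925 mm from the base axis. Payload 12.5 kg.
Tool frame: the origin (TCP) lies on the centre line of the jaws, within the pads' length; the fingertips stand 19 mm ahead of it and the grasp point (between the pads) is the TCP; z points along the fingers, y is the line along which they close (so a half turn about z gives the same grasp; the last joint's range is limited). The gripper opens to 95 mm and grips with 3 to 60 N. Pads are 20 mm wide; open, the fingers measure 119 mm over their backs; the gripper's body (75 mm by 180 mm) begins 59 mm behind the grasp point.
Start: joints at [1.066, 0.491, 1.559, -0, 1.092, -0.106], TCP at [242.68, 575.978, 233.661] pointing down, gripper open.
Joint ranges: [-3.1, 3.1], [-0.84, 2.19], [0.05, 2.79], [-1.13, 4.28], [0.06, 2.93], [-2.69, 2.69]. Speed limits (rad/s): [2.22, 2.22, 2.79, 3.14, 3.14, 3.14].

### API

Orientations are given as [roll, pitch, yaw] about the fixed x, y, z axes, in that order (R = Rz(yaw) Ry(pitch) Rx(roll)).
In Python, from cell import state, read_camera, job_done gives the robot as it stands.
- The arm moves only by the tool arm_command, never from a script. Its argument "deltas" is a list of rows, each an object of numbers: "dx", "dy", "dz": the shift along the world's x, y, z in m; "yaw": the turn about the world's z in degrees. In form: [{"dx": .., "dy": .., "dz": .., "yaw": ..}, ...]. A call has 1 to 20 rows; each row shifts and turns the commanded pose from where the row before left it; what a row does not reach is not made up. A row lasts 1/10 s, in which the tool goes at most 50 mm and 8.59 degrees, less where a joint would pass 70% of its speed; a pose out of reach is approached as far as the arm can. A call with a gripper value outside its range is refused whole. "gripper" is the finger opening in m, from 0 to 0.0951, set as the call begins (left out, the last holds). The fingers move at their own pace and stop on an object; the grip force is fixed at half the most. Time passes only in rows, so rows that do not move let the fingers close. It gives the time, the measured TCP pose, the force, the opening and the grip force at its end, in the units of the state.
- state(): the state, without advancing time (a new reading comes with each control period).
- read_camera(name): name is "side" or "top"; returns a dict with "color" (420x560x3 uint8, red, green, blue), "range_z" (420x560 float32, mm along the optical axis (not along the pixel's ray), 0 where there is no reading), "fx", "fy", "cx", "cy" (pixels), "extrinsics" (4x4, takes a point from camera to world coordinates). Camera axes: x right, y up, looking along -z (the intrinsics and any distortion apply to the point x, -y, -z); pixel columns grow to the right and rows downward; lengths in mm; the calibration is good to about 2 mm. A picture is of the moment at which its call begins.
- job_done(): hands the job in; it is judged then, once.
The state is a dict: "t": time; "joints": joint angles; "qvel": joint speeds; "tau": joint torques, N m; "eef_pos": TCP position; "tcp_rot": TCP orientation; "ft_force": force on the tool from outside, world axes, zero at the start; "moment": the same for the moment, N m; "opening": opening from 0.0 (shut) to 1.0 (fully open); "grip_force": force on a finger pad.
Only numpy, scipy, OpenCV 4.12 (cv2) and the standard library are available. Lean on these libraries where they do the work, as an engineer would, in place of code of your own. Each camera call takes 0.05 s, during which the arm holds its last target. There are 200 camera calls.

## Working session

There is one attempt and no reset: what is moved stays moved. The work goes in short steps, Python scripts to look and compute and a tool call to move; the robot and the scene stay as the last step left them, time stands still between calls to the robot, and variables do not carry over. Pictures are saved under pics/ and viewed, at most 10 in all, crops included, and the job is handed in when it is done.

Besides the shell and the picture viewer there is one more tool, called after ">>>" as name(argument=value, ...) on one line, values as JSON. arm_command: Moves the arm, as the interface text tells. Its arguments: {"type":"object","properties":{"deltas":{"type":"array"},"gripper":{"type":"number"}},"required":["deltas"]}

```bash
mkdir -p pics
cat > h.py <<'E'
import numpy as np, cv2
from cell import state, read_camera, job_done
def cam(n):
    return read_camera(n)
def pts(c):
    d=c["range_z"].astype(float); v,u=np.mgrid[:d.shape[0],:d.shape[1]]
    P=np.stack([(u-c["cx"])/c["fx"]*d,-(v-c["cy"])/c["fy"]*d,-d,np.ones_like(d)],-1)
    W=(P@np.array(c["extrinsics"]).T)[...,:3]; W[d==0]=np.nan
    return W
E
python3 - <<'E'
from h import *
print(state())
for n in("top","side"):
    c=cam(n); print(n,{k:c[k] for k in c if k not in("color","range_z")})
    np.savez(n+"0.npz",**{k:c[k] for k in c})
    cv2.imwrite(f"pics/{n}0.png",c["color"][...,::-1])
E
```

```text
{'t': 0.0, 'joints': array([ 1.06640149e+00,  4.91546439e-01,  1.55949346e+00,  1.34498673e-05,
        1.09168505e+00, -1.05571623e-01]), 'qvel': array([ 0.00120426,  0.00035338,  0.0004661 ,  0.00051784, -0.001535  ,
        0.0002778 ]), 'tau': array([ 1.86598190e-03, -6.12641644e+01, -2.58181769e+01,  6.93926518e-02,
        4.81499650e-02, -3.63602226e-05]), 'eef_pos': array([242.55195464, 575.75438662, 233.05473324]), 'tcp_rot': array([-3.14046793e+00, -1.31177559e-04,  2.74276316e+00]), 'ft_force': array([ 0.27289588, -0.41768682,  0.8868071 ]), 'moment': array([-0.03005758, -0.03246185,  0.03326311]), 'grip_force': 0.0, 'opening': 1.0005899154329843}
top {'fx': 407.8510156175859, 'fy': 407.8510156175859, 'cx': 283.409221257712, 'cy': 205.62863665518174, 'extrinsics': array([[-1.89691764e-02,  9.80626534e-01, -1.94966077e-01,
         3.31374041e+02],
       [-9.99775037e-01, -2.04549318e-02, -5.60989780e-03,
        -5.69591292e+01],
       [-9.48923245e-03,  1.94815802e-01,  9.80793943e-01,
         8.97629878e+02],
       [ 0.00000000e+00,  0.00000000e+00,  0.00000000e+00,
         1.00000000e+00]])}
side {'fx': 495.71502906798713, 'fy': 495.71502906798713, 'cx': 275.58127296295214, 'cy': 210.95988730650876, 'extrinsics': array([[ 9.55312961e-01,  1.88753178e-01, -2.27484909e-01,
         2.73957785e+02],
       [-2.95415983e-01,  6.36516679e-01, -7.12443622e-01,
        -7.93251899e+02],
       [ 1.03219410e-02,  7.47809304e-01,  6.63833339e-01,
         7.50809810e+02],
       [ 0.00000000e+00,  0.00000000e+00,  0.00000000e+00,
         1.00000000e+00]])}
```

View pics/top0.png

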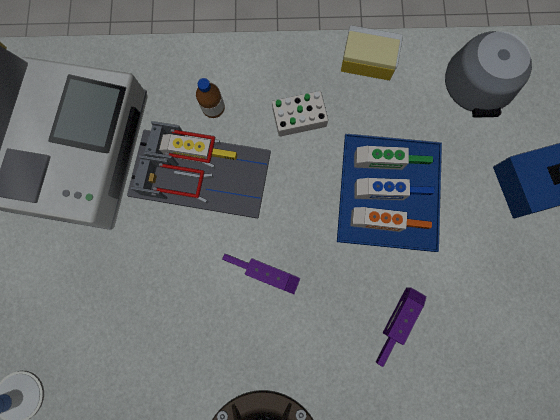

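View pics/side0.png

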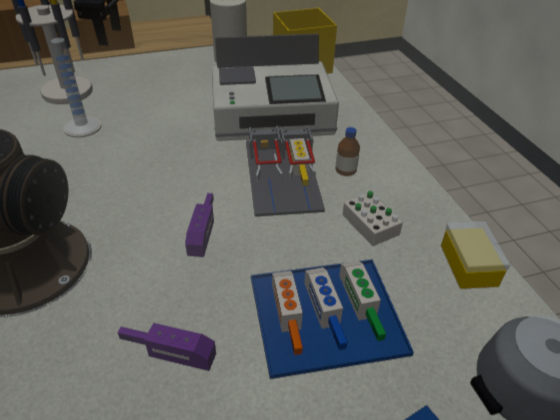

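The top view shows three tray cassettes: green (390,155), blue (390,187) with its tab at (423,190), and orange (385,219). Purple look-alikes lie on the bench at (260,272) and (402,325). The bay's empty lane is at (180,182), with its blue run-in line around (235,192). The yellow loaded lane is above it in the image. The cassette I need is the blue-welled, white-boxed one in the tray at (390,187).

```bash
cat > m.py <<'E'
from h import *
for n in("top","side"):
    c=dict(np.load(n+"0.npz")); W=pts(c); im=c["color"]; hsv=cv2.cvtColor(im,cv2.COLOR_RGB2HSV); H,S,V=[hsv[...,i].astype(int) for i in range(3)]
    x,y,z=W[...,0],W[...,1],W[...,2]
    print(n,"bench z",np.nanmedian(z[200:230,290:320]) if n=="top" else "")
    roi=np.zeros(H.shape,bool)
    if n=="top": roi[170:203,345:440]=1
    else: roi[260:350,300:350]=1
    def fit(m,name):
        P=W[m]; P=P[~np.isnan(P[:,0])]
        if len(P)<5: print(name,len(P));return
        r=cv2.fitLine(P[:,:2].astype(np.float32),cv2.DIST_HUBER,0,.01,.01).ravel()
        d=r[:2]*(1 if r[1]>0 else -1); t=(P[:,:2]-P[:,:2].mean(0))@d
        a=cv2.minAreaRect(P[:,:2].astype(np.float32))
        print(name,len(P),"mean",P.mean(0).round(1),"ang",np.degrees(np.arctan2(d[1],d[0])).round(2),"t",t.min().round(1),t.max().round(1),"rect",[np.round(q,1) for q in a],"zmed",np.median(P[:,2]).round(1))
    fit(roi&(z>45)&(z<62),"boxtop")
    fit(roi&(z>30)&(z<44)&(H>100)&(H<130)&(S>120),"tab")
    roi[:]=0
    if n=="top": roi[165:205,205:272]=1
    else: roi[165:215,245:295]=1
    fit(roi&(H>100)&(H<130)&(S>130)&(z<20),"blue line(s)")
    roi[:]=0
    if n=="top": roi[130:215,125:275]=1
    else: roi[125:215,245:325]=1
    fit(roi&(z>6)&(z<15),"deck")
    m=roi&((H<6)|(H>174))&(S>150)
    k,l,s,_=cv2.connectedComponentsWithStats(m.astype(np.uint8))
    for i in range(1,k):
        if s[i,4]>15: print(s[i]); fit(l==i,"red")
    fit(roi&(H>22)&(H<32)&(S>130)&(z>45),"yellow top"); fit(roi&(H>22)&(H<32)&(S>130)&(z<47)&(z>35),"yellow tab")
    cv2.imwrite(f"pics/{n}_bay.png",cv2.resize(im[120:222,120:280] if n=="top" else im[115:222,225:345],None,fx=5,fy=5,interpolation=cv2.INTER_CUBIC)[...,::-1])
    if n=="top": cv2.imwrite("pics/tray.png",cv2.resize(im[125:260,325:455],None,fx=4,fy=4,interpolation=cv2.INTER_CUBIC)[...,::-1])
E
python3 m.py
```

```text
top bench z 0.027257642374024726
boxtop 830 mean [ 536.2 -269.    53.3] ang 86.34 t -51.3 54.1 rect [array([ 537.4, -267.8]), array([105.5,  37.3]), np.float64(86.7)] zmed 53.7
tab 191 mean [ 530.1 -343.2   37.4] ang 96.64 t -35.7 101.8 rect [array([ 527.7, -310.3]), array([ 21.8, 137.6]), np.float64(6.7)] zmed 37.6
blue line(s) 64 mean [538.4  59.6  10.2] ang 79.28 t -60.6 62.2 rect [array([538.8,  60.3]), array([122.8,   3. ]), np.float64(79.3)] zmed 10.2
deck 5578 mean [570.6 105.5  10. ] ang 88.92 t -127.9 199.2 rect [array([590. , 143.3]), array([311.9, 160.9]), np.float64(79.2)] zmed 10.0
[169 130  46  33 331]
red 330 mean [633.3 137.2  56. ] ang 46.12 t -46.7 70.0 rect [array([637.7, 148.1]), array([99.2, 64. ]), np.float64(79.3)] zmed 56.2
[157 164  47  34 356]
red 353 mean [557.  159.3  56.2] ang 48.43 t -45.3 63.1 rect [array([559.2, 170. ]), array([96.3, 61.5]), np.float64(78.8)] zmed 56.3
yellow top 253 mean [634.5 142.6  57.9] ang 79.34 t -90.0 42.5 rect [array([626.1, 120.2]), array([132.4,  29.8]), np.float64(77.7)] zmed 60.1
yellow tab 192 mean [621.4  87.9  43. ] ang
[... 579 characters left out ...]
ng 95.47 t -117.7 232.0 rect [array([613.2, 139.7]), array([318.8, 217.2]), np.float64(78.6)] zmed 11.1
[253 141  28  23 146]
red 146 mean [554.  155.3  57.3] ang 111.73 t -41.8 62.2 rect [array([555.1, 165.3]), array([88.6, 60.1]), np.float64(79.4)] zmed 57.4
[285 141  29  23 154]
red 154 mean [628.5 133.2  56.9] ang 48.95 t -40.5 61.1 rect [array([631.8, 142.9]), array([90.1, 60.1]), np.float64(79.2)] zmed 57.1
yellow top 156 mean [629.4 127.3  56.8] ang 79.78 t -78.4 56.4 rect [array([627.7, 116.5]), array([134.7,  20.5]), np.float64(79.5)] zmed 61.0
yellow tab 107 mean [618.7  77.1  43.5] ang 80.18 t -27.1 34.4 rect [array([620.2,  80.6]), array([61.5, 14. ]), np.float64(79.6)] zmed 44.6
```

View pics/top_bay.png

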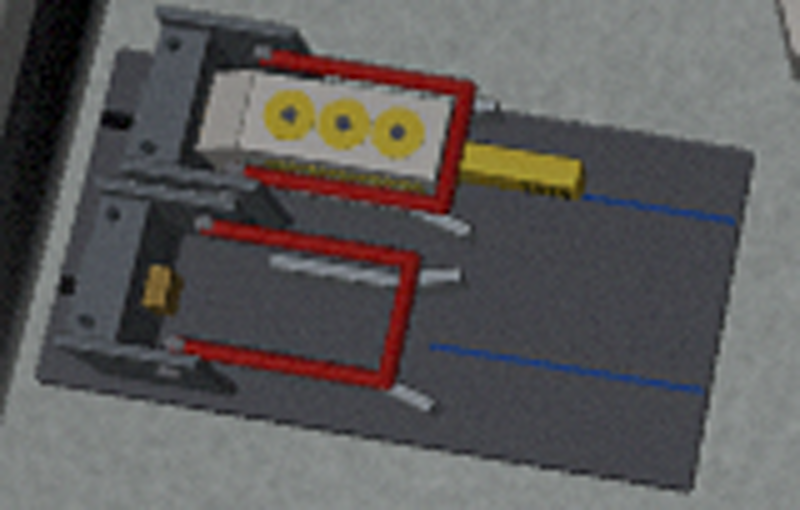

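View pics/tray.png

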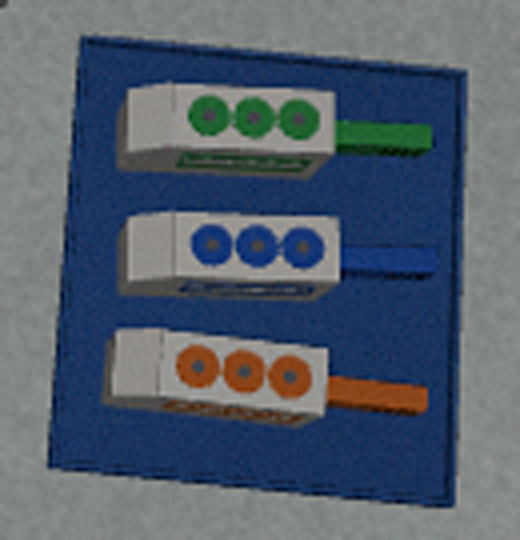

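The crop confirms it: the white box with blue wells at crop (260,250) has a blue tab at (385,260), in the middle of the tray. In the bay crop the red catch is down and the mouth is open. Next I refine the tab and lane numbers.

```bash
cat > m2.py <<'E'
from h import *
for n in("top","side"):
    c=dict(np.load(n+"0.npz")); W=pts(c); hsv=cv2.cvtColor(c["color"],cv2.COLOR_RGB2HSV); H,S,V=[hsv[...,i].astype(int) for i in range(3)]
    x,y,z=W[...,0],W[...,1],W[...,2]
    R=(abs(x-530)<35)
    a=R&(y<-326)&(y>-395)&(z>33)&(z<44); P=W[a]
    print(n,"tab",len(P),cv2.minAreaRect(P[:,:2].astype(np.float32)),P[:,1].min(),P[:,1].max(),np.median(P[:,2]))
    b=R&(y>-330)&(y<-200)&(z>50)&(z<60); P=W[b]
    print("box",len(P),cv2.minAreaRect(P[:,:2].astype(np.float32)),np.percentile(P[:,1],[0,2,98,100]))
    w=R&(y>-330)&(y<-200)&(z>48)&(H>100)&(H<130)&(S>120); 
    k,l,s,cc=cv2.connectedComponentsWithStats(w.astype(np.uint8))
    for i in range(1,k):
        if s[i,4]>20: print("well",s[i,4],W[l==i].mean(0).round(1))
    m=(y>150)&(y<700)&(x>250)&(x<800); print("max z near path", [ (yy,np.nanmax(z[m&(abs(y-yy)<25)&(x<650)],initial=0).round()) for yy in range(175,600,50)])
E
python3 m2.py
```

```text
top tab 160 ((531.9513549804688, -352.3043518066406), (52.29449462890625, 14.427534103393555), 86.1696548461914) -378.696977104361 -326.2202050946404 37.63000811720235
box 742 ((536.5570678710938, -272.58392333984375), (95.78776550292969, 36.17716979980469), 86.72921752929688) [-321.13140611 -318.53016759 -228.16684888 -223.8607423 ]
well 75 [ 537.8 -252.5   54.7]
well 154 [ 535.5 -288.8   54.4]
max z near path [(175, np.float64(72.0)), (225, np.float64(72.0)), (275, np.float64(110.0)), (325, np.float64(121.0)), (375, np.float64(128.0)), (425, np.float64(129.0)), (475, np.float64(118.0)), (525, np.float64(118.0)), (575, np.float64(47.0))]
side tab 239 ((530.1364135742188, -352.597412109375), (52.66810607910156, 14.894499778747559), 86.04642486572266) -378.83364520143704 -326.50407215208196 38.35949165512716
box 851 ((534.3073120117188, -271.6471252441406), (98.43211364746094, 36.4082145690918), 87.04817962646484) [-320.67907061 -319.12908689 -227.07288155 -222.42895463]
well 232 [ 534.2 -278.2   55.5]
max z near path [(175, np.float64(72.0)), (225, np.float64(73.0)), (275, np.float64(111.0)), (325, np.float64(120.0)), (375, np.float64(128.0)), (425, np.float64(128.0)), (475, np.float64(119.0)), (525, np.float64(317.0)), (575, np.float64(312.0))]
```

>>> arm_command(deltas=[{"dx": 0.024, "dy": -0.035, "dz": 0.01, "yaw": -7.8}, {"dx": 0.024, "dy": -0.035, "dz": 0.01, "yaw": -7.8}, {"dx": 0.024, "dy": -0.035, "dz": 0.01, "yaw": -7.8}, {"dx": 0.024, "dy": -0.035, "yaw": -7.8}, {"dx": 0.024, "dy": -0.035, "yaw": -7.8}, {"dx": 0.024, "dy": -0.035, "yaw": -7.8}, {"dx": 0.024, "dy": -0.035, "yaw": -7.8}, {"dx": 0.024, "dy": -0.035, "yaw": -7.8}, {"dx": 0.024, "dy": -0.035, "yaw": -7.8}, {"dx": 0.024, "dy": -0.035}, {"dx": 0.004, "dy": -0.045}, {"dx": 0.004, "dy": -0.045}, {"dx": 0.004, "dy": -0.045}, {"dx": 0.004, "dy": -0.045}, {"dx": 0.004, "dy": -0.045}, {"dx": 0.004, "dy": -0.045}, {"dx": 0.004, "dy": -0.045}, {"dx": 0.004, "dy": -0.045}, {"dx": 0.004, "dy": -0.045}, {"dx": 0.004, "dy": -0.045}], gripper=0.05)

```text
$.deltas[3]: bad value
```

>>> arm_command(deltas=[{"dx": 0.024, "dy": -0.035, "dz": 0.01, "yaw": -7.8}, {"dx": 0.024, "dy": -0.035, "dz": 0.01, "yaw": -7.8}, {"dx": 0.024, "dy": -0.035, "dz": 0.01, "yaw": -7.8}, {"dx": 0.024, "dy": -0.035, "dz": 0, "yaw": -7.8}, {"dx": 0.024, "dy": -0.035, "dz": 0, "yaw": -7.8}, {"dx": 0.024, "dy": -0.035, "dz": 0, "yaw": -7.8}, {"dx": 0.024, "dy": -0.035, "dz": 0, "yaw": -7.8}, {"dx": 0.024, "dy": -0.035, "dz": 0, "yaw": -7.8}, {"dx": 0.024, "dy": -0.035, "dz": 0, "yaw": -7.8}, {"dx": 0.024, "dy": -0.035, "dz": 0, "yaw": 0}, {"dx": 0.004, "dy": -0.045, "dz": 0, "yaw": 0}, {"dx": 0.004, "dy": -0.045, "dz": 0, "yaw": 0}, {"dx": 0.004, "dy": -0.045, "dz": 0, "yaw": 0}, {"dx": 0.004, "dy": -0.045, "dz": 0, "yaw": 0}, {"dx": 0.004, "dy": -0.045, "dz": 0, "yaw": 0}, {"dx": 0.004, "dy": -0.045, "dz": 0, "yaw": 0}, {"dx": 0.004, "dy": -0.045, "dz": 0, "yaw": 0}, {"dx": 0.004, "dy": -0.045, "dz": 0, "yaw": 0}, {"dx": 0.004, "dy": -0.045, "dz": 0, "yaw": 0}, {"dx": 0.004, "dy": -0.045, "dz": 0, "yaw": 0}], gripper=0.05)

```text
t: 2.1
eef_pos: [522.4, -225.9, 263.5]
tcp_rot: [-3.141, -0.0, 1.517]
ft_force: [0.6, 0.1, -0.2]
opening: 0.525
grip_force: 0.0
```

>>> arm_command(deltas=[{"dx": 0.003, "dy": -0.042, "dz": -0.03, "yaw": -0.4}, {"dx": 0.003, "dy": -0.042, "dz": -0.035, "yaw": 0}, {"dx": 0.002, "dy": -0.04, "dz": -0.035, "yaw": 0}, {"dx": 0, "dy": 0, "dz": -0.035, "yaw": 0}, {"dx": 0, "dy": 0, "dz": -0.03, "yaw": 0}, {"dx": 0, "dy": 0, "dz": 0, "yaw": 0}, {"dx": 0, "dy": 0, "dz": 0, "yaw": 0}])

```text
t: 2.8
eef_pos: [530.3, -340.6, 105.1]
tcp_rot: [-3.141, -0.0, 1.511]
ft_force: [0.4, 0.4, 0.5]
opening: 0.526
grip_force: 0.0
```

Run:
```python
from h import *
print(state()["eef_pos"],state()["tcp_rot"])
c=cam("side"); cv2.imwrite("pics/s1.png",cv2.resize(c["color"][220:380,230:430],None,fx=4,fy=4)[...,::-1])
```

```text
[ 530.3386096  -340.5839802   105.09898077] [-3.14113143e+00 -3.85911479e-04  1.51071016e+00]
```

View pics/s1.png

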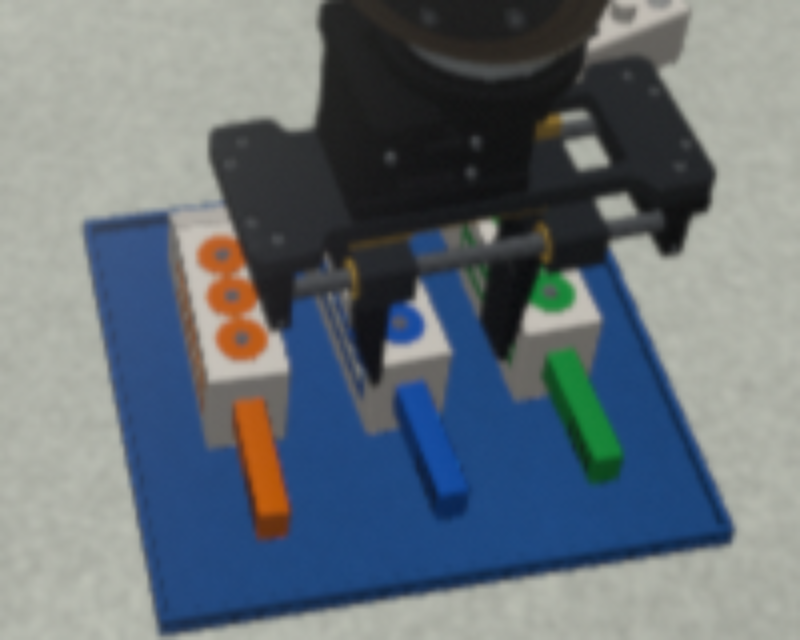

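The gripper is centred over the blue cassette, with the tab at crop (430,450) between the fingers. It needs about 9 mm more to −y, then it can go down.

>>> arm_command(deltas=[{"dx": 0.0007, "dy": -0.0095, "dz": 0, "yaw": 0}, {"dx": 0, "dy": 0, "dz": -0.025, "yaw": 0}, {"dx": 0, "dy": 0, "dz": -0.025, "yaw": 0}, {"dx": 0, "dy": 0, "dz": -0.02, "yaw": 0}, {"dx": 0, "dy": 0, "dz": -0.006, "yaw": 0}, {"dx": 0, "dy": 0, "dz": 0, "yaw": 0}, {"dx": 0, "dy": 0, "dz": 0, "yaw": 0}])

```text
t: 3.55
eef_pos: [531.5, -350.7, 30.2]
tcp_rot: [3.14, 0.001, 1.511]
ft_force: [0.2, 0.2, -0.2]
opening: 0.525
grip_force: 0.0
```

>>> arm_command(deltas=[{"dx": 0, "dy": 0, "dz": 0, "yaw": 0}, {"dx": 0, "dy": 0, "dz": 0, "yaw": 0}, {"dx": 0, "dy": 0, "dz": 0, "yaw": 0}, {"dx": 0, "dy": 0, "dz": 0, "yaw": 0}, {"dx": 0, "dy": 0, "dz": 0, "yaw": 0}, {"dx": 0, "dy": 0, "dz": 0, "yaw": 0}, {"dx": 0, "dy": 0, "dz": 0, "yaw": 0}, {"dx": 0, "dy": 0, "dz": 0, "yaw": 0}], gripper=0.005)

```text
t: 4.35
eef_pos: [530.9, -350.1, 28.9]
tcp_rot: [3.141, 0.0, 1.511]
ft_force: [0.4, 0.0, 2.0]
opening: 0.147
grip_force: 30.0
```

>>> arm_command(deltas=[{"dx": 0, "dy": 0, "dz": 0.01, "yaw": 0}, {"dx": 0, "dy": 0, "dz": 0.025, "yaw": 0}, {"dx": 0, "dy": 0, "dz": 0.025, "yaw": 0}, {"dx": 0, "dy": 0, "dz": 0.02, "yaw": 0}, {"dx": 0, "dy": 0.015, "dz": 0, "yaw": 0}, {"dx": -0.002, "dy": 0.03, "dz": 0, "yaw": -1.5}, {"dx": -0.002, "dy": 0.03, "dz": 0, "yaw": -1.5}, {"dx": -0.002, "dy": 0.03, "dz": 0, "yaw": -1.5}, {"dx": -0.002, "dy": 0.03, "dz": 0, "yaw": -1.5}, {"dx": -0.002, "dy": 0.03, "dz": 0, "yaw": -1.3}, {"dx": -0.002, "dy": 0.03, "dz": 0, "yaw": 0}, {"dx": -0.002, "dy": 0.03, "dz": 0, "yaw": 0}, {"dx": -0.002, "dy": 0.03, "dz": 0, "yaw": 0}, {"dx": 0, "dy": 0.02, "dz": 0, "yaw": 0}, {"dx": 0, "dy": 0.01, "dz": 0, "yaw": 0}, {"dx": 0, "dy": 0, "dz": -0.02, "yaw": 0}, {"dx": 0, "dy": 0, "dz": -0.02, "yaw": 0}, {"dx": 0, "dy": 0, "dz": -0.01, "yaw": 0}, {"dx": 0, "dy": 0, "dz": 0, "yaw": 0}, {"dx": 0, "dy": 0, "dz": 0, "yaw": 0}])

```text
t: 6.35
eef_pos: [514.9, -65.2, 58.9]
tcp_rot: [-3.141, -0.0, 1.383]
ft_force: [-1.2, 0.7, -1.6]
opening: 0.143
grip_force: 30.0
```

```bash
cat > m3.py <<'E'
from h import *
s=state(); print(s["eef_pos"].round(1),s["tcp_rot"].round(4),s["ft_force"].round(1),s["t"])
u=np.array([np.cos(np.radians(79.25)),np.sin(np.radians(79.25))]); nn=np.array([-u[1],u[0]]); L=np.array([550.9,124.3])
q=(s["eef_pos"][:2]-L); print("tcp lane x,y",(q@u).round(1),(q@nn).round(1))
for n in("top","side"):
    c=cam(n); np.savez(n+"1.npz",**c); W=pts(c); x,y,z=W[...,0],W[...,1],W[...,2]
    Q=(W[...,:2]-L)@np.stack([u,nn],1)
    zt=s["eef_pos"][2]+26
    b=(Q[...,0]>q@u+46)&(Q[...,0]<q@u+126)&(abs(Q[...,1])<40)&(abs(z-zt)<4); P=W[b]
    if len(P)>20:
        r=cv2.minAreaRect(P[:,:2].astype(np.float32)); print(n,len(P),r,"lane ctr",(np.array(r[0])-L)@u,(np.array(r[0])-L)@nn,"z",np.median(P[:,2]),"expected",zt)
    hsv=cv2.cvtColor(c["color"],cv2.COLOR_RGB2HSV); m=(abs(Q[...,1])<20)&(Q[...,0]<-5)&(Q[...,0]>-135)&(hsv[...,0]>100)&(hsv[...,0]<130)&(hsv[...,1]>130)&(z<20)
    if m.sum()>5: print("line",m.sum(),Q[m].mean(0))
    cv2.imwrite(f"pics/{n}1.png",cv2.resize(c["color"][110:260,110:360] if n=="top" else c["color"][100:280,200:400],None,fx=3.2,fy=3.2)[...,::-1])
E
python3 m3.py
```

```text
[514.9 -65.2  58.9] [-3.1414 -0.      1.3829] [-1.2  0.7 -1.6] 6.35
tcp lane x,y -192.9 0.0
```

View pics/side1.png

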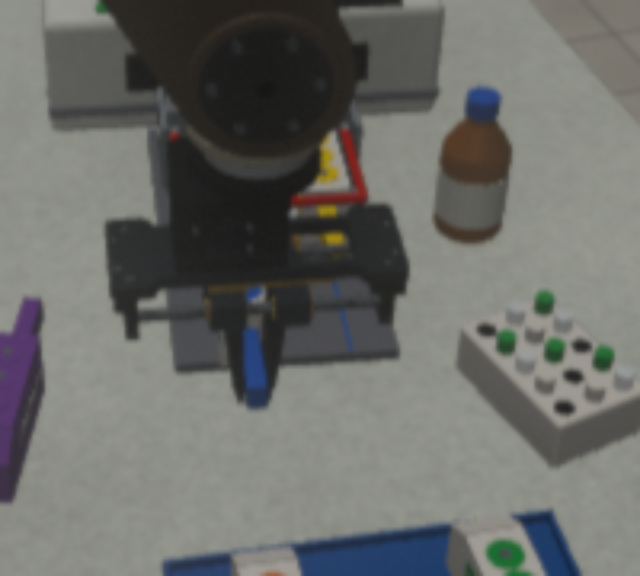

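The side view shows the blue tab gripped at crop (257,370) and lined up in front of the bay, but the arm hides the box. I'll check the top view.

View pics/top1.png

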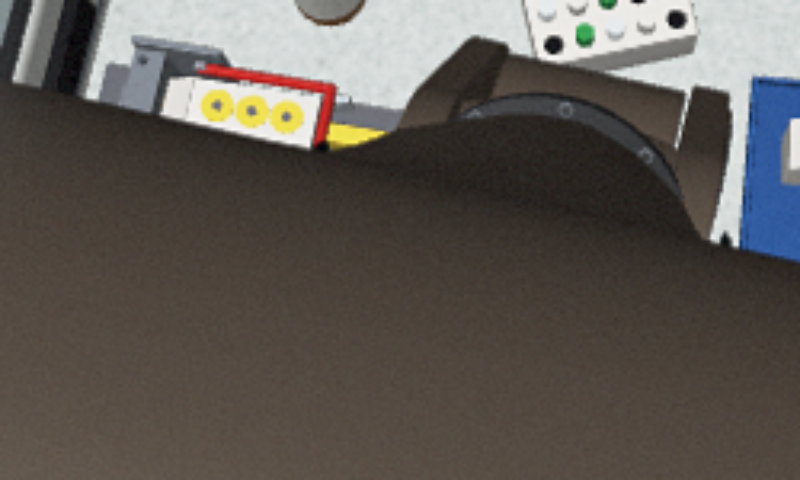

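```bash
cat > m4.py <<'E'
from h import *
s=state(); u=np.array([np.cos(np.radians(79.25)),np.sin(np.radians(79.25))]); nn=np.array([-u[1],u[0]]); L=np.array([550.9,124.3])
c=cam("side"); W=pts(c); z=W[...,2]; e=s["eef_pos"]
hsv=cv2.cvtColor(c["color"],cv2.COLOR_RGB2HSV)
Q=(W[...,:2]-e[:2])@np.stack([u,nn],1)
m=(hsv[...,0]>100)&(hsv[...,0]<130)&(hsv[...,1]>110)&(abs(Q[...,1])<15)&(Q[...,0]<-12)&(Q[...,0]>-40)&(abs(z-e[2]-8)<5)
P=Q[m]; print(m.sum(),"tab across rel tcp",P[:,1].min(),P[:,1].max(),P[:,1].mean(),"rear",P[:,0].min(),"z",np.median(z[m])-e[2], cv2.minAreaRect(P.astype(np.float32)))
E
python3 m4.py
```

```text
48 tab across rel tcp -4.579812000012822 9.16875883259322 2.352881478132629 rear -29.13685660816514 z 9.132526447238547 ((-20.748138427734375, 2.2109880447387695), (16.520183563232422, 13.61412239074707), 1.3554903268814087)
```

>>> arm_command(deltas=[{"dx": -0.001, "dy": 0, "dz": -0.008, "yaw": 0}, {"dx": 0, "dy": 0, "dz": -0.008, "yaw": 0}, {"dx": 0, "dy": 0, "dz": -0.005, "yaw": 0}, {"dx": 0, "dy": 0, "dz": -0.002, "yaw": 0}, {"dx": 0, "dy": 0, "dz": 0, "yaw": 0}, {"dx": 0.00093, "dy": 0.0049, "dz": 0, "yaw": 0}, {"dx": 0.00093, "dy": 0.0049, "dz": 0, "yaw": 0}, {"dx": 0.00093, "dy": 0.0049, "dz": 0, "yaw": 0}, {"dx": 0.00093, "dy": 0.0049, "dz": 0, "yaw": 0}, {"dx": 0, "dy": 0, "dz": 0, "yaw": 0}, {"dx": 0, "dy": 0, "dz": 0, "yaw": 0}])

```text
t: 7.6
eef_pos: [517.7, -45.3, 35.8]
tcp_rot: [3.141, 0.0, 1.384]
ft_force: [-0.0, 0.2, -2.0]
opening: 0.145
grip_force: 30.0
```

>>> arm_command(deltas=[{"dx": 0.0007, "dy": 0.0039, "dz": 0, "yaw": 0}, {"dx": 0.0007, "dy": 0.0039, "dz": 0, "yaw": 0}, {"dx": 0.0008, "dy": 0.0039, "dz": 0, "yaw": 0}, {"dx": 0.0007, "dy": 0.0039, "dz": 0, "yaw": 0}, {"dx": 0.0008, "dy": 0.0039, "dz": 0, "yaw": 0}, {"dx": 0.0007, "dy": 0.0039, "dz": 0, "yaw": 0}, {"dx": 0.0008, "dy": 0.0039, "dz": 0, "yaw": 0}, {"dx": 0, "dy": 0, "dz": 0, "yaw": 0}, {"dx": 0, "dy": 0, "dz": 0, "yaw": 0}])

```text
t: 8.5
eef_pos: [522.8, -18.1, 35.8]
tcp_rot: [3.142, 0.0, 1.383]
ft_force: [0.5, -0.1, -0.7]
opening: 0.141
grip_force: 30.0
```

>>> arm_command(deltas=[{"dx": 0.0006, "dy": 0.003, "dz": -0.0001, "yaw": 0}, {"dx": 0.0006, "dy": 0.003, "dz": -0.0001, "yaw": 0}, {"dx": 0.0005, "dy": 0.003, "dz": -0.0001, "yaw": 0}, {"dx": 0.0006, "dy": 0.003, "dz": -0.0001, "yaw": 0}, {"dx": 0.0006, "dy": 0.003, "dz": -0.0001, "yaw": 0}, {"dx": 0, "dy": 0, "dz": 0, "yaw": 0}, {"dx": 0, "dy": 0, "dz": 0, "yaw": 0}])

```text
t: 9.2
eef_pos: [525.7, -3.1, 35.3]
tcp_rot: [3.142, -0.0, 1.383]
ft_force: [-1.1, 0.7, -2.4]
opening: 0.14
grip_force: 30.0
```

>>> arm_command(deltas=[{"dx": 0.0006, "dy": 0.003, "dz": 0, "yaw": 0}, {"dx": 0.0006, "dy": 0.003, "dz": 0, "yaw": 0}, {"dx": 0.0005, "dy": 0.003, "dz": 0, "yaw": 0}, {"dx": 0.0006, "dy": 0.003, "dz": 0, "yaw": 0}, {"dx": 0.0006, "dy": 0.003, "dz": 0, "yaw": 0}, {"dx": 0.0005, "dy": 0.003, "dz": 0, "yaw": 0}, {"dx": 0, "dy": 0, "dz": 0, "yaw": 0}, {"dx": 0, "dy": 0, "dz": 0, "yaw": 0}])

```text
t: 10.0
eef_pos: [529.2, 15.0, 35.3]
tcp_rot: [3.141, -0.0, 1.383]
ft_force: [0.1, 0.4, -2.5]
opening: 0.143
grip_force: 30.0
```

```bash
cat > m5.py <<'E'
import sys
from h import *
s=state(); print(s["eef_pos"].round(2),s["ft_force"].round(2),s["moment"].round(2),s["tcp_rot"].round(4),s["t"])
u=np.array([np.cos(np.radians(79.25)),np.sin(np.radians(79.25))]); nn=np.array([-u[1],u[0]]); L=np.array([550.9,124.3])
q=s["eef_pos"][:2]-L; print("nose x",q@u+152,"y",q@nn, "F along/across",s["ft_force"][:2]@u,s["ft_force"][:2]@nn)
c=cam("side"); hsv=cv2.cvtColor(c["color"],cv2.COLOR_RGB2HSV); H=hsv[...,0]; W=pts(c)
m=((H<6)|(H>174))&(hsv[...,1]>140); Q=(W[...,:2]-L)@np.stack([u,nn],1)
m&=(abs(Q[...,1])<45)&(Q[...,0]>-20)&(Q[...,0]<110); P=np.c_[Q[m],W[m][:,2]]
print("red px",m.sum()); 
for p in P[np.argsort(P[:,0])][::max(1,len(P)//8)]: print(p.round(1))
if len(sys.argv)>1: cv2.imwrite(sys.argv[1],cv2.resize(c["color"][90:240,200:360],None,fx=4,fy=4)[...,::-1])
E
python3 m5.py pics/s2.png
```

```text
[529.16  15.    35.29] [ 0.07  0.37 -2.46] [-0.19  0.08 -0.01] [ 3.1414e+00 -1.0000e-04  1.3835e+00] 10.0
nose x 40.567793207759195 y 0.9726761845743681 F along/across 0.37947518753924453 -0.002065142825390928
red px 0
```

View pics/s2.png

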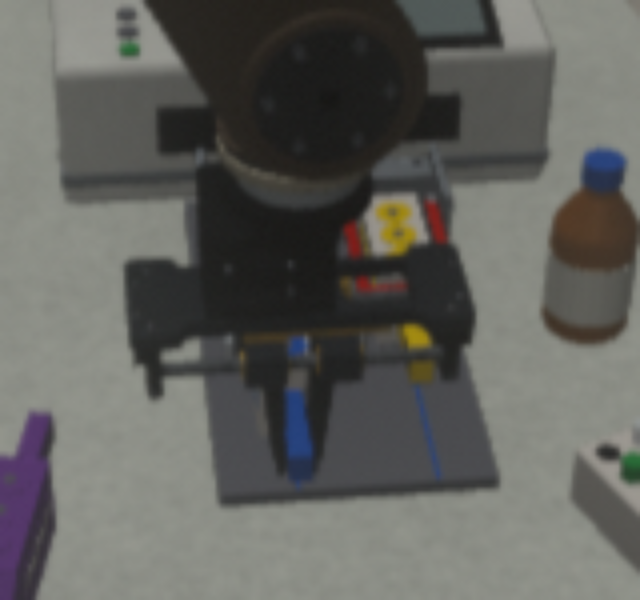

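The cassette is in the lane and runs straight behind its tab, which is at crop (300,430). There is no lateral force. The gripper hides the catch. I continue inwards.

>>> arm_command(deltas=[{"dx": 0.0006, "dy": 0.003, "dz": 0, "yaw": 0}, {"dx": 0.0006, "dy": 0.003, "dz": 0, "yaw": 0}, {"dx": 0.0005, "dy": 0.003, "dz": 0, "yaw": 0}, {"dx": 0.0006, "dy": 0.003, "dz": 0, "yaw": 0}, {"dx": 0.0006, "dy": 0.003, "dz": 0, "yaw": 0}, {"dx": 0.0005, "dy": 0.003, "dz": 0, "yaw": 0}, {"dx": 0.0006, "dy": 0.003, "dz": 0, "yaw": 0}, {"dx": 0.0006, "dy": 0.003, "dz": 0, "yaw": 0}, {"dx": 0.0005, "dy": 0.003, "dz": 0, "yaw": 0}, {"dx": 0.0006, "dy": 0.003, "dz": 0, "yaw": 0}, {"dx": 0.0006, "dy": 0.003, "dz": 0, "yaw": 0}, {"dx": 0.0005, "dy": 0.003, "dz": 0, "yaw": 0}, {"dx": 0.0006, "dy": 0.003, "dz": -0.0002, "yaw": 0}, {"dx": 0, "dy": 0, "dz": 0, "yaw": 0}, {"dx": 0, "dy": 0, "dz": 0, "yaw": 0}, {"dx": 0, "dy": 0, "dz": 0, "yaw": 0}])

```text
t: 11.65
eef_pos: [536.6, 53.8, 35.1]
tcp_rot: [3.141, -0.0, 1.383]
ft_force: [-0.4, 1.7, -2.6]
opening: 0.145
grip_force: 30.0
```

```bash
python3 m5.py
```

```text
[536.56  53.8   35.1 ] [-0.37  1.66 -2.61] [-0.08  0.07  0.01] [ 3.1414 -0.      1.3832] 11.65
nose x 80.06367391636316 y 0.9399206365065798 F along/across 1.5632717738887116 0.6769055158862707
red px 0
```

>>> arm_command(deltas=[{"dx": 0.0004, "dy": 0.002, "dz": 0, "yaw": 0}, {"dx": 0.0004, "dy": 0.002, "dz": 0, "yaw": 0}, {"dx": 0.0003, "dy": 0.002, "dz": 0, "yaw": 0}, {"dx": 0.0004, "dy": 0.002, "dz": 0, "yaw": 0}, {"dx": 0, "dy": 0, "dz": 0, "yaw": 0}, {"dx": 0, "dy": 0, "dz": 0, "yaw": 0}])

```text
t: 12.3
eef_pos: [538.1, 62.0, 35.1]
tcp_rot: [3.141, -0.0, 1.383]
ft_force: [0.5, 0.3, -2.2]
opening: 0.146
grip_force: 30.0
```

>>> arm_command(deltas=[{"dx": 0.0004, "dy": 0.002, "dz": 0, "yaw": 0}, {"dx": 0.0004, "dy": 0.002, "dz": 0, "yaw": 0}, {"dx": 0.0004, "dy": 0.002, "dz": 0, "yaw": 0}, {"dx": 0, "dy": 0, "dz": 0, "yaw": 0}, {"dx": 0, "dy": 0, "dz": 0, "yaw": 0}])

```text
t: 12.8
eef_pos: [539.2, 68.0, 35.1]
tcp_rot: [3.141, -0.0, 1.383]
ft_force: [-0.4, 0.3, -1.3]
opening: 0.146
grip_force: 30.0
```

Nose is at about 94.5, with no pad contact yet.

>>> arm_command(deltas=[{"dx": 0.0004, "dy": 0.002, "dz": 0, "yaw": 0}, {"dx": 0.0004, "dy": 0.002, "dz": 0, "yaw": 0}, {"dx": 0.0004, "dy": 0.002, "dz": 0, "yaw": 0}, {"dx": 0, "dy": 0, "dz": 0, "yaw": 0}, {"dx": 0, "dy": 0, "dz": 0, "yaw": 0}])

```text
t: 13.3
eef_pos: [540.5, 73.9, 35.1]
tcp_rot: [3.141, -0.0, 1.383]
ft_force: [0.4, 0.6, -1.5]
opening: 0.145
grip_force: 30.0
```

>>> arm_command(deltas=[{"dx": 0.0004, "dy": 0.002, "dz": 0, "yaw": 0}, {"dx": 0.0004, "dy": 0.002, "dz": 0, "yaw": 0}, {"dx": 0, "dy": 0, "dz": 0, "yaw": 0}, {"dx": 0, "dy": 0, "dz": 0, "yaw": 0}])

```text
t: 13.7
eef_pos: [541.3, 78.0, 35.1]
tcp_rot: [3.141, -0.0, 1.383]
ft_force: [0.3, 0.2, -1.5]
opening: 0.146
grip_force: 30.0
```

>>> arm_command(deltas=[{"dx": 0.0004, "dy": 0.002, "dz": 0, "yaw": 0}, {"dx": 0.0004, "dy": 0.002, "dz": 0, "yaw": 0}, {"dx": 0, "dy": 0, "dz": 0, "yaw": 0}, {"dx": 0, "dy": 0, "dz": 0, "yaw": 0}])

```text
t: 14.1
eef_pos: [542.1, 81.9, 35.1]
tcp_rot: [3.141, -0.0, 1.383]
ft_force: [-0.8, 0.8, -2.1]
opening: 0.146
grip_force: 30.0
```

>>> arm_command(deltas=[{"dx": 0.0002, "dy": 0.001, "dz": 0, "yaw": 0}, {"dx": 0.0002, "dy": 0.001, "dz": 0, "yaw": 0}, {"dx": 0, "dy": 0, "dz": 0, "yaw": 0}, {"dx": 0, "dy": 0, "dz": 0, "yaw": 0}])

```text
t: 14.5
eef_pos: [542.4, 83.9, 35.1]
tcp_rot: [3.141, -0.0, 1.383]
ft_force: [-0.9, 1.4, -1.4]
opening: 0.146
grip_force: 30.0
```

>>> arm_command(deltas=[{"dx": 0.0002, "dy": 0.001, "dz": 0, "yaw": 0}, {"dx": 0.0002, "dy": 0.001, "dz": 0, "yaw": 0}, {"dx": 0, "dy": 0, "dz": 0, "yaw": 0}, {"dx": 0, "dy": 0, "dz": 0, "yaw": 0}])

```text
t: 14.9
eef_pos: [542.8, 85.9, 35.1]
tcp_rot: [3.141, -0.0, 1.383]
ft_force: [-0.2, 0.8, -1.3]
opening: 0.148
grip_force: 30.0
```

>>> arm_command(deltas=[{"dx": 0.0002, "dy": 0.001, "dz": 0, "yaw": 0}, {"dx": 0.0002, "dy": 0.001, "dz": 0, "yaw": 0}, {"dx": 0, "dy": 0, "dz": 0, "yaw": 0}, {"dx": 0, "dy": 0, "dz": 0, "yaw": 0}])

```text
t: 15.3
eef_pos: [543.2, 87.9, 35.1]
tcp_rot: [3.141, -0.0, 1.383]
ft_force: [-0.7, 0.2, -2.2]
opening: 0.142
grip_force: 30.0
```

```bash
python3 m4.py; python3 m5.py
```

```text
37 tab across rel tcp -4.393896719737102 9.724633238478258 2.896797998880623 rear -29.012272208858 z 9.665902743021341 ((-20.903223037719727, 2.5617551803588867), (13.840324401855469, 16.307598114013672), 84.22235107421875)
[543.24  87.9   35.07] [-0.03  0.61 -2.47] [-0.06  0.05  0.01] [ 3.1414e+00 -1.0000e-04  1.3832e+00] 15.35
nose x 114.81038286771707 y 0.7330185098994129 F along/across 0.5982989815699309 0.13955635810350311
red px 9
[-10.4 -36.  113.9]
[ -5.9 -39.  110.7]
[ 6.4 32.2 67.7]
[ 6.9 32.2 70.3]
[12.4 31.7 69.3]
[21.1 31.  66. ]
[21.6 33.5 62.9]
[22.5 33.3 65.1]
[27.7 32.9 64.4]
```

>>> arm_command(deltas=[{"dx": 0.0002, "dy": 0.001, "dz": 0, "yaw": 0}, {"dx": 0, "dy": 0, "dz": 0, "yaw": 0}, {"dx": 0, "dy": 0, "dz": 0, "yaw": 0}, {"dx": 0, "dy": 0, "dz": 0, "yaw": 0}])

```text
t: 15.8
eef_pos: [543.4, 88.8, 35.1]
tcp_rot: [3.142, -0.0, 1.383]
ft_force: [0.1, 0.3, -2.1]
opening: 0.148
grip_force: 30.0
```

>>> arm_command(deltas=[{"dx": 0.0002, "dy": 0.001, "dz": 0, "yaw": 0}, {"dx": 0, "dy": 0, "dz": 0, "yaw": 0}, {"dx": 0, "dy": 0, "dz": 0, "yaw": 0}])

```text
t: 16.1
eef_pos: [543.6, 89.9, 35.1]
tcp_rot: [3.141, -0.0, 1.383]
ft_force: [-0.4, -0.3, -1.7]
opening: 0.143
grip_force: 30.0
```

>>> arm_command(deltas=[{"dx": 0.0002, "dy": 0.001, "dz": 0, "yaw": 0}, {"dx": 0, "dy": 0, "dz": 0, "yaw": 0}, {"dx": 0, "dy": 0, "dz": 0, "yaw": 0}])

```text
t: 16.4
eef_pos: [543.8, 90.9, 35.1]
tcp_rot: [3.141, -0.0, 1.383]
ft_force: [1.2, 0.4, -2.4]
opening: 0.142
grip_force: 30.0
```

>>> arm_command(deltas=[{"dx": 0.0002, "dy": 0.001, "dz": 0, "yaw": 0}, {"dx": 0, "dy": 0, "dz": 0, "yaw": 0}, {"dx": 0, "dy": 0, "dz": 0, "yaw": 0}])

```text
t: 16.7
eef_pos: [544.1, 91.9, 35.1]
tcp_rot: [3.141, -0.0, 1.383]
ft_force: [-0.3, 0.3, -2.4]
opening: 0.146
grip_force: 30.0
```

Run:
```python
from h import *
u=np.array([np.cos(np.radians(79.25)),np.sin(np.radians(79.25))]); nn=np.array([-u[1],u[0]]); L=np.array([550.9,124.3])
for n in("top","side"):
    c=dict(np.load(n+"0.npz")); W=pts(c); Q=(W[...,:2]-L)@np.stack([u,nn],1); z=W[...,2]; hsv=cv2.cvtColor(c["color"],cv2.COLOR_RGB2HSV)
    m=(hsv[...,0]>10)&(hsv[...,0]<28)&(hsv[...,1]>100)&(abs(Q[...,1])<15)&(Q[...,0]>70)&(Q[...,0]<150)
    print(n,m.sum(),"pad x",np.sort(Q[m][:,0]).round(1)[::4],"z",np.sort(z[m]).round(0)[::4])
    for y0 in(-15,0,15):
        k=(abs(Q[...,1]-y0)<4)&(Q[...,0]>80)&(Q[...,0]<150); i=np.argsort(Q[k][:,0]); print(y0,[(a.round(),b.round()) for a,b in zip(Q[k][i,0],z[k][i])][::5])
```

```text
top 60 pad x [107.3 107.8 108.2 108.4 108.6 108.8 110.5 111.3 111.9 112.7 113.8 114.6
 115.7 116.2 117.7] z [26. 29. 32. 34. 38. 38. 39. 39. 40. 40. 41. 41. 41. 42. 43.]
-15 [(np.float64(80.0), np.float64(9.0)), (np.float64(83.0), np.float64(9.0)), (np.float64(87.0), np.float64(11.0)), (np.float64(90.0), np.float64(11.0)), (np.float64(93.0), np.float64(13.0)), (np.float64(97.0), np.float64(10.0)), (np.float64(101.0), np.float64(11.0)), (np.float64(104.0), np.float64(9.0)), (np.float64(107.0), np.float64(10.0)), (np.float64(110.0), np.float64(11.0)), (np.float64(114.0), np.float64(8.0)), (np.float64(117.0), np.float64(33.0)), (np.float64(118.0), np.float64(38.0)), (np.float64(118.0), np.float64(47.0)), (np.float64(119.0), np.float64(22.0)), (np.float64(119.0), np.float64(40.0)), (np.float64(119.0), np.float64(59.0)), (np.float64(122.0), np.float64(57.0)), (np.float64(124.0), np.float64(59.0)), (np.float64(129.0), np.float64(55.0)), (np.float64(131.0), np.float64(57.0)), (np.float64(134.0), np.float64(59.0)), (np.float64(137.0), np.float64(59.0))]
0 [(np.float64(81.0), np.float64(8.0))
[... 3342 characters left out ...]
, (np.float64(87.0), np.float64(13.0)), (np.float64(95.0), np.float64(10.0)), (np.float64(102.0), np.float64(12.0)), (np.float64(107.0), np.float64(36.0)), (np.float64(112.0), np.float64(8.0)), (np.float64(115.0), np.float64(37.0)), (np.float64(117.0), np.float64(11.0)), (np.float64(117.0), np.float64(57.0)), (np.float64(118.0), np.float64(53.0)), (np.float64(119.0), np.float64(22.0)), (np.float64(120.0), np.float64(18.0)), (np.float64(120.0), np.float64(52.0)), (np.float64(121.0), np.float64(11.0)), (np.float64(122.0), np.float64(57.0)), (np.float64(123.0), np.float64(16.0)), (np.float64(125.0), np.float64(58.0)), (np.float64(130.0), np.float64(60.0)), (np.float64(138.0), np.float64(59.0))]
```

The 58 mm tab meets the tail directly: I measured the tail 29 mm ahead of the grasp, not 42 mm. The nose is therefore only at about 106, just short of the pad at about 108. The stop is at about 118. I continue gently.

>>> arm_command(deltas=[{"dx": 0.0002, "dy": 0.001, "dz": 0, "yaw": 0}, {"dx": 0.0002, "dy": 0.001, "dz": 0, "yaw": 0}, {"dx": 0.0002, "dy": 0.001, "dz": 0, "yaw": 0}, {"dx": 0, "dy": 0, "dz": 0, "yaw": 0}, {"dx": 0, "dy": 0, "dz": 0, "yaw": 0}])

```text
t: 17.2
eef_pos: [544.6, 94.8, 35.1]
tcp_rot: [3.141, 0.0, 1.383]
ft_force: [-0.9, -1.9, -1.4]
opening: 0.145
grip_force: 30.0
```

>>> arm_command(deltas=[{"dx": 0.0002, "dy": 0.001, "dz": 0, "yaw": 0}, {"dx": 0.0002, "dy": 0.001, "dz": 0, "yaw": 0}, {"dx": 0, "dy": 0, "dz": 0, "yaw": 0}, {"dx": 0, "dy": 0, "dz": 0, "yaw": 0}])

```text
t: 17.6
eef_pos: [545.0, 96.8, 35.1]
tcp_rot: [3.142, 0.0, 1.383]
ft_force: [0.2, -2.1, -1.7]
opening: 0.15
grip_force: 30.0
```

>>> arm_command(deltas=[{"dx": 0.0002, "dy": 0.001, "dz": 0, "yaw": 0}, {"dx": 0.0002, "dy": 0.001, "dz": 0, "yaw": 0}, {"dx": 0, "dy": 0, "dz": 0, "yaw": 0}, {"dx": 0, "dy": 0, "dz": 0, "yaw": 0}])

```text
t: 18.0
eef_pos: [545.4, 98.8, 35.1]
tcp_rot: [-3.142, 0.0, 1.383]
ft_force: [-0.0, -3.9, -1.5]
opening: 0.149
grip_force: 30.0
```

Pad found at TCP y≈94, so the stop should be near y≈103.8.

>>> arm_command(deltas=[{"dx": 0.0002, "dy": 0.001, "dz": 0, "yaw": 0}, {"dx": 0.0002, "dy": 0.001, "dz": 0, "yaw": 0}, {"dx": 0.0001, "dy": 0.0005, "dz": 0, "yaw": 0}, {"dx": 0, "dy": 0, "dz": 0, "yaw": 0}, {"dx": 0, "dy": 0, "dz": 0, "yaw": 0}])

```text
t: 18.5
eef_pos: [545.9, 101.2, 35.1]
tcp_rot: [3.142, 0.0, 1.383]
ft_force: [-0.9, -5.2, -1.8]
opening: 0.15
grip_force: 30.0
```

```bash
python3 m5.py; python3 m4.py
```

```text
[545.89 101.25  35.09] [-0.9  -5.23 -1.78] [-0.99  0.27  0.06] [3.1416e+00 1.0000e-04 1.3832e+00] 18.5
nose x 128.41771415107638 y 0.6198027831047526 F along/across -5.3029127234899125 -0.09191024333779874
red px 17
[-15.3  33.6  94.3]
[-3.3  4.7 66.9]
[-0.3  2.  67.5]
[ 0.8 -0.5 66.5]
[ 1.3 -5.3 65.8]
[ 3.1  1.7 62.2]
[23.2 33.3 64.7]
[32.3 32.6 64.1]
[43.2 31.7 62.4]
39 tab across rel tcp -4.40933167669205 8.827537754897861 2.678844101003722 rear -30.342118503184626 z 9.374796955890737 ((-21.189409255981445, 2.372191905975342), (11.697267532348633, 19.11609649658203), 84.21971893310547)
```

>>> arm_command(deltas=[{"dx": 0.0001, "dy": 0.0005, "dz": 0, "yaw": 0}, {"dx": 0, "dy": 0, "dz": 0, "yaw": 0}, {"dx": 0, "dy": 0, "dz": 0, "yaw": 0}, {"dx": 0, "dy": 0, "dz": 0, "yaw": 0}])

```text
t: 19.0
eef_pos: [546.0, 101.8, 35.1]
tcp_rot: [3.142, 0.0, 1.383]
ft_force: [-0.6, -4.1, -1.2]
opening: 0.144
grip_force: 30.0
```

The catch bar is visible and still riding at z≈66. I take small steps and check the bar after each.

>>> arm_command(deltas=[{"dx": 0.0001, "dy": 0.0005, "dz": 0, "yaw": 0}, {"dx": 0, "dy": 0, "dz": 0, "yaw": 0}, {"dx": 0, "dy": 0, "dz": 0, "yaw": 0}, {"dx": 0, "dy": 0, "dz": 0, "yaw": 0}])

```text
t: 19.4
eef_pos: [546.1, 102.2, 35.1]
tcp_rot: [-3.142, 0.0, 1.383]
ft_force: [-1.6, -5.6, -0.6]
opening: 0.145
grip_force: 30.0
```

```bash
python3 m5.py
```

```text
[546.06 102.18  35.11] [-1.61 -5.57 -0.61] [-1.15  0.3   0.  ] [-3.1416e+00  2.0000e-04  1.3833e+00] 19.4
nose x 129.37019095395777 y 0.6292478232452412 F along/across -5.770021917996168 0.539099437111177
red px 39
[-13.2  33.5  92.9]
[-2.2 26.  56. ]
[-1.  28.3 55.4]
[ -0.1 -24.3  56.8]
[ 0.4 21.  53.8]
[ 0.8 -0.5 57.8]
[ 2.8 30.3 55.7]
[ 5.7 30.  59.4]
[39.5 32.1 56.2]
[48.6 31.3 58.7]
```

>>> arm_command(deltas=[{"dx": 0.0001, "dy": 0.0005, "dz": 0, "yaw": 0}, {"dx": 0, "dy": 0, "dz": 0, "yaw": 0}, {"dx": 0, "dy": 0, "dz": 0, "yaw": 0}, {"dx": 0, "dy": 0, "dz": 0, "yaw": 0}])

```text
t: 19.85
eef_pos: [546.2, 102.6, 35.1]
tcp_rot: [-3.142, 0.0, 1.383]
ft_force: [-1.0, -6.1, -1.4]
opening: 0.147
grip_force: 30.0
```

```bash
python3 m5.py
```

```text
[546.17 102.65  35.11] [-0.96 -6.11 -1.4 ] [-1.25  0.27  0.05] [-3.1416e+00  2.0000e-04  1.3832e+00] 19.85
nose x 129.8471083542594 y 0.6114434769411989 F along/across -6.178832313310061 -0.19310068012350357
red px 40
[-14.4  33.5  93.7]
[-1.6 25.9 58.5]
[-0.5  6.8 56.3]
[ 0.9 25.8 53.8]
[ 1.7 -3.  57. ]
[ 4.2 -0.8 55.4]
[17.2 31.5 57.1]
[46.7 31.5 60. ]
```

The bar has dropped: its level is now z≈57, the same as when down. I let go, back off along the lane, then lift.

>>> arm_command(deltas=[{"dx": 0, "dy": 0, "dz": 0, "yaw": 0}, {"dx": 0, "dy": 0, "dz": 0, "yaw": 0}, {"dx": 0, "dy": 0, "dz": 0, "yaw": 0}, {"dx": 0, "dy": 0, "dz": 0, "yaw": 0}, {"dx": 0, "dy": 0, "dz": 0, "yaw": 0}], gripper=0.024)

```text
t: 20.4
eef_pos: [546.3, 102.9, 35.1]
tcp_rot: [3.141, -0.0, 1.383]
ft_force: [-0.1, 0.8, 0.2]
opening: 0.257
grip_force: 0.0
```

>>> arm_command(deltas=[{"dx": -0.001, "dy": -0.005, "dz": 0, "yaw": 0}, {"dx": -0.0019, "dy": -0.01, "dz": 0, "yaw": 0}, {"dx": 0, "dy": 0, "dz": 0.005, "yaw": 0}, {"dx": 0, "dy": 0, "dz": 0.015, "yaw": 0}, {"dx": 0, "dy": 0, "dz": 0.03, "yaw": 0}, {"dx": 0, "dy": 0, "dz": 0.04, "yaw": 0}, {"dx": 0, "dy": 0, "dz": 0.04, "yaw": 0}, {"dx": 0, "dy": -0.03, "dz": 0.03, "yaw": 0}, {"dx": 0, "dy": -0.05, "dz": 0, "yaw": 0}, {"dx": 0, "dy": -0.05, "dz": 0, "yaw": 0}, {"dx": 0, "dy": -0.05, "dz": 0, "yaw": 0}, {"dx": 0, "dy": -0.05, "dz": 0, "yaw": 0}, {"dx": 0, "dy": -0.05, "dz": 0, "yaw": 0}, {"dx": 0, "dy": -0.05, "dz": 0, "yaw": 0}, {"dx": 0, "dy": 0, "dz": 0, "yaw": 0}, {"dx": 0, "dy": 0, "dz": 0, "yaw": 0}])

```text
t: 22.0
eef_pos: [542.7, -243.1, 195.1]
tcp_rot: [-3.141, -0.0, 1.381]
ft_force: [-0.6, 0.2, -0.2]
opening: 0.255
grip_force: 0.0
```

Run:
```python
from h import *
print(state()["t"],state()["eef_pos"],state()["opening"])
c=cam("top"); cv2.imwrite("pics/t9.png",cv2.resize(c["color"][120:222,120:280],None,fx=5,fy=5,interpolation=cv2.INTER_CUBIC)[...,::-1])
```

```text
22.0 [ 542.7299267  -243.14682394  195.05213838] 0.2546759981012313
```

View pics/t9.png

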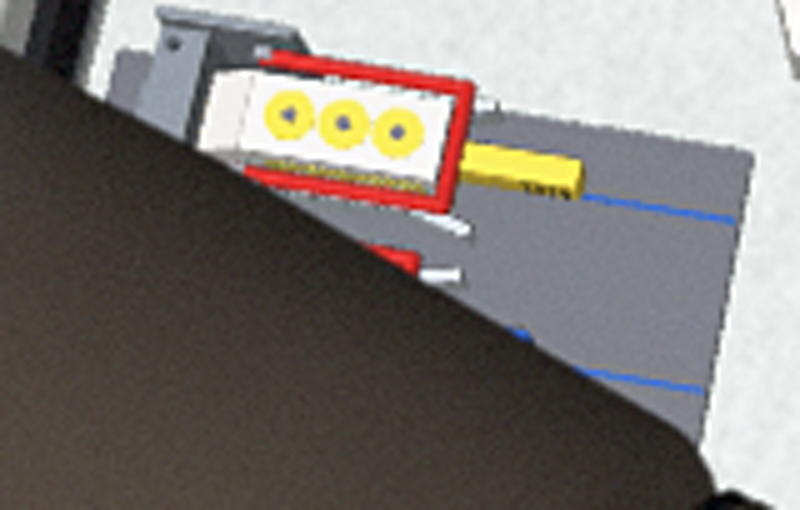

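The arm covers most of the empty lane in the top view. The visible end of the bar, at crop (400,262), is down and in its original place. I check with the side camera.

```bash
python3 m5.py pics/s9.png
```

```text
[ 542.9  -242.    195.13] [0.55 0.38 0.31] [-0.09  0.07  0.03] [-3.1412e+00 -4.0000e-04  1.3822e+00] 22.05
nose x -209.36010770174477 y -60.46657403313601 F along/across 0.4746718775179122 -0.46689908550897863
red px 142
[-2.8 16.6 55.8]
[-0.  -0.4 55.5]
[ 5.2 30.1 59.7]
[17.4 33.8 60.1]
[ 31.6 -20.8  55.1]
[43.9 31.7 59. ]
[55.8 28.3 56.5]
[ 69.1 -22.6  58.9]
[80.7 28.7 57.4]
```

View pics/s9.png

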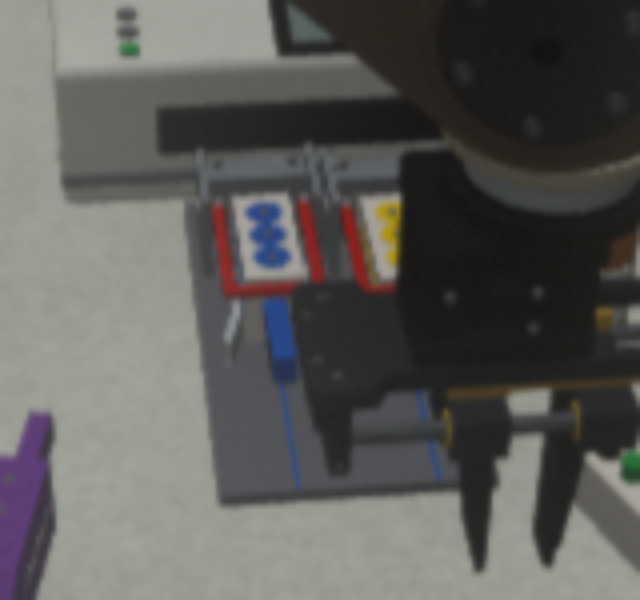

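The blue cassette at crop (268,235) sits in its lane. The red bar is down behind its tail at (260,290), just as on the yellow lane, and the robot is clear.

```bash
python3 -c "
from cell import job_done
print(job_done())"
```

```text
the job is handed in; nothing more can be done
None
```

The blue cassette is in the empty lane with the red catch bar down behind its tail, the robot has let go and is clear, and I handed the job in at about 22 s; no verdict came back.

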